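Hold the soapstone hippo to its bookend slab for the screw

ROBOT

A 6-joint arm with a two-finger parallel gripper is mounted at the origin on the work surface. World frame = base frame: x ahead of the robot, y to its left, z up, the work surface at z = 0. Lengths are in m, angles in rad, forces in N, time in s.
With the tool pointing down it reaches from about 0.35 to 0.875 m from the base axis. Payload 4.2 kg.
Tool frame: the origin (TCP) lies at the very end of the fingers, on their centre line; the grasp point (between the pads) lies 19 mm behind it; y points along the fingers, z is the direction in which the jaws open and shut, and the axes are right-handed (so a half turn about y gives the same grasp; the last joint's range is limited). The gripper opens to 85 mm and grips with 20 to 120 N. Pads are 22 mm wide; open, the fingers measure 114 mm over their backs; the gripper's body (76 mm by 85 mm) begins 54 mm behind the grasp point. The pads swing forward as they close: fully open they stand 13 mm farther back than shut.
Start: joints at [-0.861, 0.385, 0.008, 0, -1.194, -0.259], TCP at [0.272, -0.563, 0.231] pointing down, gripper open.
Joint ranges: [-3.14, 3.14], [-1.21, 2.06], [-1.07, 1.41], [-3.16, 2.05], [-2.99, -0.16], [-3.1, 3.1]. Speed limits (rad/s): [2.79, 2.79, 3.14, 3.14, 3.14, 3.14].

INTERFACE

Orientations are given as a unit quaternion [w, x, y, z].
In Python, from cell import observe, camera, hand_in, outline_of gives the robot as it stands. The module is installed in compiled form; this text tells all that it offers.
- The arm moves only by the tool arm_command, never from a script. Its argument "series" is a list of rows, each an object with "linear": the shift along the tool's x, y, z normalised to -1 to 1, where 1 is 30 cm, a list of three; "delta_rot": the turn, a rotation vector about the tool's x, y, z normalised to -1 to 1, where 1 is 360 degrees, a list of three; "fingers": the closure in counts, from 0 (fully open) to 255 (shut). In form: [{"linear": [tx, ty, tz], "delta_rot": [ax, ay, az], "fingers": fingers}, ...]. A call has 1 to 10 rows; each row is the pose to reach, as a shift and turn from the pose commanded when the call began, along the tool's axes at that moment, turning the shorter way round; what a row does not reach only later rows make up. A row lasts 1/8 s, in which the tool goes at most 62.5 mm and 10.7 degrees, less where a joint would pass 70% of its speed; a pose out of reach is approached as far as the arm can. A call with a number of a shift or a turn outside -1 to 1 is refused whole. A call with a gripper value outside its range is refused whole. The fingers move at their own pace and stop on an object; "newtons" is the grip in N (left out, the last holds). Time passes only in rows, so rows that repeat a pose let the fingers close. It gives the time, the measured TCP pose, the force and the opening at its end, in the units of the state.
- observe(): the state, without advancing time (a new reading comes with each control period).
- camera(name): name is "scene" or "top" or "wrist"; returns a dict with "img" (400x640x3 uint8, red, green, blue), "depth" (400x640 float32, m along the optical axis (not along the pixel's ray), 0 where there is no reading), "fx", "fy", "cx", "cy" (pixels), "R" (3x3) and "t" (3): a world point X has camera coordinates R X + t. Camera axes: x right, y down, z forward; pixel columns grow to the right and rows downward; lengths in m; the calibration is good to about 2 mm. A picture is of the moment at which its call begins.
- hand_in(): hands the job in, once; it reports no verdict.
Trained networks look in a picture, given as the dict that the camera call returned (one of the last four; its "shot" number tells which), for a name from the list of things; names that differ only in an ending like _2 or _b are one class to them, and where a whole thing is asked for, a point or a joint stands for the part that bears it (a point fixed in the world has none). Each returns a list of dicts, best first, with "score" (0 to 1); they miss things now and then, are a little off and sometimes report something else, mostly with a low value. They report only what shows in the picture. A call takes as long as a camera call. They do not tell look-alikes from the thing itself.
- outline_of(label, picture): "region" (400x640 bool, what is visible of it) and "bbox" ([left, top, right, bottom] in pixels, round what is visible of it).
The state is a dict: "clock": time; "qpos": joint angles; "dq": joint speeds; "joint_torque": joint torques, N m; "eef_pos": TCP position; "tcp_rot": TCP orientation; "force": force on the tool from outside, world axes, zero at the start; "moment": the same for the moment, N m; "finger_gap": finger opening in m.
Only numpy, scipy, OpenCV 4.12 (cv2) and the standard library are available. Lean on these libraries where they do the work, as an engineer would, in place of code of your own. Each camera call takes 0.05 s, during which the arm holds its last target.

TASK

Be my third hand for the second bookend: take the loose pink hippo and stand it flat on the jig board in front of the bare grey slab (the one with no hippo on it yet), sawn rump square against the slab and centred on the pencil line. Press it to the slab with a steady 10 newtons or so, never over 25, for three seconds or more while I drive the screw from behind, and finish while still holding and pressing it there: do not let go. Do not knock the finished bookend, and leave the other things on the bench where they are.

Things in the scene. Friction and masses are not known exactly. Their poses are not given: they have to be found in the camera images.
- hippo: loose pink soapstone hippo, about 0.4 to 0.6 kg, 118 long, 54 wide, 74 high. Origin: centre of the underside of its rectangular foot plate (100 x 52, 10 thick); z up; the flat sawn rump (darker, 46 wide, z = 22 to 64) is a plane at x = +50, flush with the foot plate's rear edge; the muzzle reaches x = -69. Best grip: across the barrel body (54 wide, flat parallel flanks from x = -20 to +40, z = 28 to 58), fingers closing along its y, centred at x = 10, z = 44 (mm)
- hippo_rear (a point): bottom middle of the loose hippo's flat rear plane (x = +50, y = 0, z = 0 of the hippo) (mm)
- jig: bookend assembly jig screwed to the bench: plywood board 210 x 360, 12 thick, top clear of the bench by 12; at its far side a slotted wooden rail 80 high above the board with rubber pads carrying two upright grey stone slabs side by side. Origin: at bench level, in the middle of the 360 length, under the board (which spans x = -110 to +100, y = -180 to +180). x points towards the slabs and rail (the direction of pressing), y to the left along the rail, z up (mm)
- station_left (a point): station on the jig's +y side: point on the board's top (z = 12 in the jig) at the foot of the left slab's front face, in its middle (jig x = 5, y = 90). Axes as the jig. A pencil line runs from it to -x along the board. A hippo stands right when its rear point is here and its x axis points along the jig's x (mm)
- station_right (a point): the same for the right slab (jig x = 5, y = -90) (mm)
- slab_left: left upright grey stone slab, 94 wide, 12 thick, 90 high, backed by soft rubber pads: it gives straight back along the jig's x, 1 mm for every 2.5 N, at most 12 mm, and springs forward again. Origin: bottom middle of its front face; axes as the jig. At rest it coincides with station_left (mm)
- slab_right: right upright slab, the same, at rest at station_right (mm)
- hippo_done: finished pink hippo, same shape and frame as the loose one, already screwed to one of the two slabs (left or right differs from start to start; the other slab is bare and has a brass screw waiting behind it). Fixed. Origin: centre of the underside of its foot plate (mm)
- done_rear (a point): bottom middle of the finished hippo's flat rear plane; it lies at the station that is taken (mm)
- egg: grey stone egg standing on its small flat foot, 51 across, 68 high, loose; origin at its underside (mm)
- rasp: steel half-round rasp with wooden handle, 310 long, 25 wide, lying; origin on the bench at its middle, x towards the blade's tip (mm)
- mallet: acacia mallet lying on its side: head 70 x 120 x 60 high, origin under the head's middle; handle 24 wide runs along +x to x = 230 (mm)
- driver: screwdriver lying beside the jig on the left, x towards its tip, about 200 long, 30 wide (mm)
- screw_tin: small open tin cup, 72 across, 45 high, origin at its underside (mm)
- offcut: pink stone offcut chunk, 55 x 40 x 42 high, origin at its underside (mm)
There are look-alikes about, which are no part of the job. Leave any green look-alike of the hippo alone.

How it is judged:
On the way:
1. the loose hippo stands at the bare slab, rump square and centred on it, pressed with 6 to 15 N for 2 s without a break (((horizontal distance between done_rear and station_right below 0.03 m and contact force between hippo and slab_left between 6 and 15 N and x of hippo_rear in the frame of station_left between -0.004 and 0.012 m and y of hippo_rear in the frame of station_left between -0.008 and 0.008 m and z of hippo_rear in the frame of station_left between -0.003 and 0.005 m) or (horizontal distance between done_rear and station_left below 0.03 m and contact force between hippo and slab_right between 6 and 15 N and x of hippo_rear in the frame of station_right between -0.004 and 0.012 m and y of hippo_rear in the frame of station_right between -0.008 and 0.008 m and z of hippo_rear in the frame of station_right between -0.003 and 0.005 m)) and angle between the x axis of hippo and the x axis of jig, either way round below 0.08 rad and angle between hippo's own z axis and vertical below 0.08 rad and contact force between the fingers and hippo above 1 N), for 2 s.
At the end, for the whole second after the job is handed in: Still gripped or pushed by the fingers, the loose hippo presses the bare slab with 6 to 15 N; its rear point is within 8 mm sideways of the slab's middle and within -3 to +5 mm of the board's top in height, its axis within 0.08 rad of the jig's, upright within 0.08 rad (all of step 1); the arm keeps its last pose, push and grip.
It fails at once if a slab is pressed with more than 25 N (contact force between anything else and slab_left above 25 N or contact force between anything else and slab_right above 25 N).
It fails at once if the finished hippo is knocked (over 5 N) (contact force between anything else and hippo_done above 5 N).
It fails at once if a bystander (egg, rasp, mallet, screwdriver, tin, offcut) is moved by more than 30 mm (distance of any of rasp, egg, mallet, driver, screw_tin, offcut from where it was at the start of the episode above 0.03 m).
It also fails if it takes over 54 s, if anything falls off the work surface, if the arm or the gripper's body presses on something with over 40 N, if the wrist force passes 120 N, or if a joint passes its speed limit or range.

## Working session

There is one attempt and no reset: what is moved stays moved. The work goes in short steps, Python scripts to look and compute and a tool call to move; the robot and the scene stay as the last step left them, time stands still between calls to the robot, and variables do not carry over. Pictures are saved under pics/ and viewed, and the job is handed in when it is done.

Besides the shell and the picture viewer there is one more tool, called after "Call:" by a JSON object that holds its "api" and its "payload". arm_command: Moves the arm, as the interface text tells. Scaled input: -1 to 1 covers 30 cm each way for a shift and 360 degrees each way for a turn. Its arguments: {"type":"object","properties":{"series":{"type":"array"},"newtons":{"type":"number"}},"required":["series"]}

```bash
mkdir -p pics; cat > h.py <<'E'
import numpy as np, cv2, pickle
from cell import observe, camera, hand_in, outline_of
def world(c,u,v,d):
    p=np.array([(u-c['cx'])/c['fx']*d,(v-c['cy'])/c['fy']*d,d]); return np.array(c['R']).T@(p-np.array(c['t']))
def cloud(c):
    d=c['depth']; v,u=np.mgrid[:400,:640]
    P=np.stack([(u-c['cx'])/c['fx']*d,(v-c['cy'])/c['fy']*d,d],-1)
    return (P-np.array(c['t']))@np.array(c['R'])
def save(c,n): cv2.imwrite('pics/'+n,cv2.cvtColor(c['img'],cv2.COLOR_RGB2BGR))
E
python3 - <<'E'
from h import *
print(observe())
for n in('scene','top','wrist'):
    c=camera(n); save(c,n+'1.png'); pickle.dump(c,open(n+'1.pkl','wb'))
    for l in ('hippo','slab_left','jig'):
        for o in outline_of(l,c): 
            P=cloud(c)[o['region']&(c['depth']>0)]
            print(n,l,round(o['score'],2),o['bbox'],np.median(P,0).round(3) if len(P) else '')
E
```

```text
{'clock': 0.0, 'qpos': array([-8.61399988e-01,  3.85573508e-01,  6.63425492e-03, -5.32746615e-04,
       -1.19401101e+00, -2.58600899e-01]), 'dq': array([-8.85570131e-04, -1.84622467e-04, -2.26204795e-04, -7.55939283e-04,
        3.67057222e-04, -7.01245114e-05]), 'joint_torque': array([ 6.73258692e-04, -3.92289734e+01,  1.88405603e+01,  4.18614104e+00,
       -4.62305878e-03,  7.16934863e-06]), 'eef_pos': array([ 0.27207066, -0.56202196,  0.23020965]), 'tcp_rot': array([ 0.68999136, -0.6884803 , -0.15776692,  0.15816572]), 'force': array([ 0.70666892, -0.00847038,  0.26466933]), 'moment': array([-0.0098961 ,  0.01951141, -0.01830379]), 'finger_gap': 0.08531082331102953}
scene hippo 0.97 [280.5, 102.7, 320.8, 128.1] [ 0.265 -0.288  0.051]
scene hippo 0.72 [234.0, 112.2, 271.6, 144.7] [ 0.429 -0.351  0.053]
scene slab_left 0.73 [302.7, 234.9, 334.8, 264.2] [0.64  0.124 0.096]
scene slab_left 0.48 [124.4, 142.0, 211.3, 194.8] [ 0.701 -0.379  0.045]
scene jig 0.9 [219.4, 190.0, 369.8, 303.7] [0.68  0.042 0.017]
top hippo 0.96 [410.1, 201.2, 434.5, 240.8] [ 0.411 -0.359  0.063]
top hippo 0.84 [388.7, 252.1, 423.9, 287.6] [ 0.254 -0.295  0.065]
top hippo 0.61 [444.3, 211.9, 481.0, 242.7] [ 0.386 -0.482  0.063]
top slab_left 0.56 [262.1, 145.5, 291.4, 158.7] [0.633 0.123 0.097]
top jig 0.89 [247.2, 116.6, 361.7, 191.3] [0.638 0.015 0.015]
wrist hippo 0.73 [301.7, 217.0, 358.6, 312.6] [ 0.366 -0.502  0.063]
wrist hippo 0.69 [364.1, 275.1, 423.3, 333.3] [ 0.395 -0.388  0.041]
wrist hippo 0.57 [457.8, 210.1, 566.7, 273.5] [ 0.245 -0.313  0.06 ]
```

View pics/scene1.png

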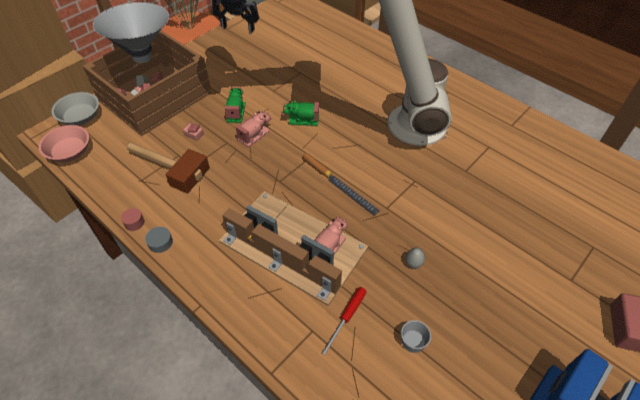

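View pics/top1.png

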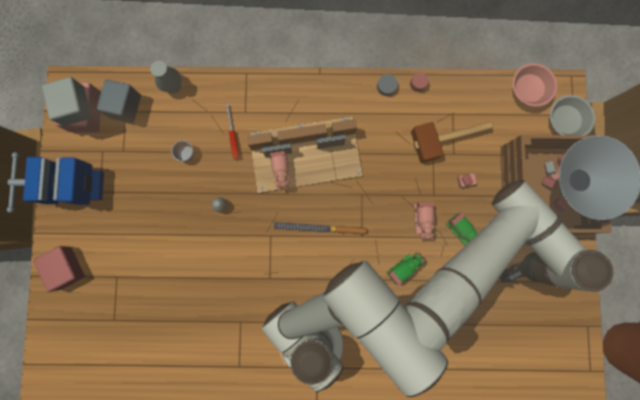

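View pics/wrist1.png

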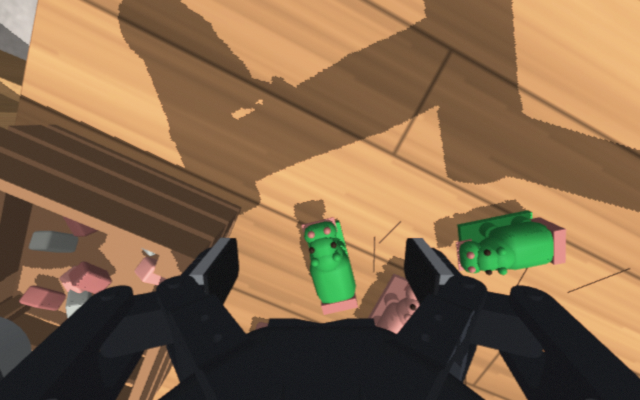

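Candidates: the pink hippo at scene (253,128) / top (425,220); green look-alikes at top (464,230) and (407,268); the finished pink hippo at top (279,168) on the left slab. I choose the pink one at top (425,220). The bare slab is the right one, at top (330,141).

```bash
python3 - <<'E'
from h import *
a=[]
for n,(x,y) in (('scene1',(253,128)),('top1',(425,220)),('scene1',(290,250)),('top1',(305,150))):
    i=pickle.load(open(n+'.pkl','rb'))['img'][y-35:y+35,x-50:x+50] if n=='scene1' else pickle.load(open(n+'.pkl','rb'))['img'][y-42:y+42,x-60:x+60]
    a.append(cv2.resize(i,(400,280),interpolation=cv2.INTER_CUBIC))
o=np.vstack([np.hstack(a[:2]),np.hstack(a[2:])]); cv2.imwrite('pics/crop1.png',o[...,::-1])
c=pickle.load(open('top1.pkl','rb')); P=cloud(c)
for b in ((405,195,440,245),(240,112,365,195)):
    Q=P[b[1]:b[3],b[0]:b[2]]; I=c['img'][b[1]:b[3],b[0]:b[2]].astype(int)
    if b[0]==405:
        m=(Q[...,2]>.02)&(I[...,0]>I[...,1]*1.25)&(I[...,2]>I[...,1]*.95); S=Q[m]; print(len(S),S.mean(0),S.min(0),S.max(0))
        print(cv2.minAreaRect(S[:,:2].astype(np.float32)))
        for v,u in np.argwhere(m)[::25]: print(u+b[0],v+b[1],Q[v,u].round(3),I[v,u])
    else:
        m=(Q[...,2]>.07);S=Q[m];print(len(S)); print(cv2.minAreaRect(S[:,:2].astype(np.float32)))
E
```

```text
<stdin>:11: RuntimeWarning: Mean of empty slice.
  ret = um.true_divide(
Traceback (most recent call last):
ValueError: zero-size array to reduction operation minimum which has no identity
```

View pics/crop1.png

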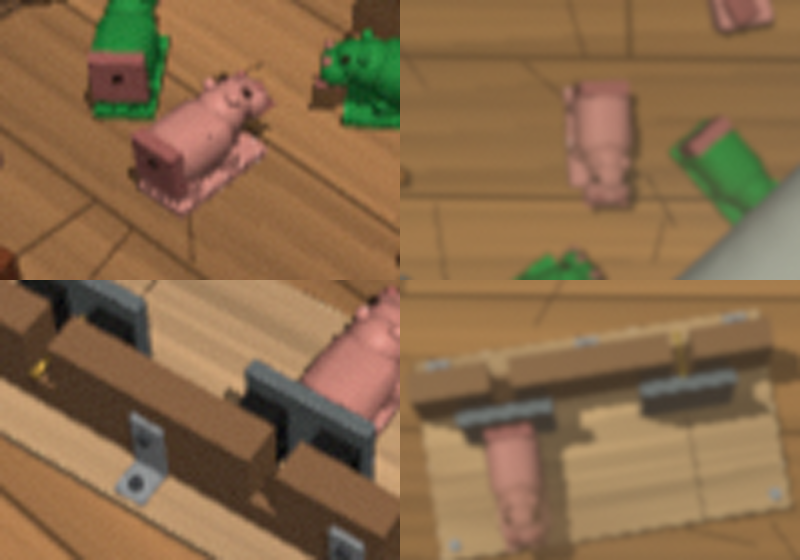

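```bash
python3 - <<'E'
from h import *
for n,b in (('top1',(405,195,442,245)),('scene1',(230,105,275,148))):
    c=pickle.load(open(n+'.pkl','rb')); P=cloud(c)
    Q=P[b[1]:b[3],b[0]:b[2]]; I=c['img'][b[1]:b[3],b[0]:b[2]].astype(int)
    m=(I[...,2]>I[...,1]*.85)&(I[...,0]>I[...,1]*1.2)&(Q[...,2]>.003); S=Q[m]
    print(n,len(S),S.mean(0),S.min(0),S.max(0)); print(cv2.minAreaRect(S[:,:2].astype(np.float32)))
    for lo,hi in((.003,.02),(.02,.04),(.04,.06),(.06,.09)):
        T=S[(S[:,2]>lo)&(S[:,2]<=hi)]
        if len(T)>4: print(lo,len(T),T[:,:2].min(0),T[:,:2].max(0),cv2.minAreaRect(T[:,:2].astype(np.float32)))
c=pickle.load(open('top1.pkl','rb')); P=cloud(c)
Q=P[112:195,240:365]
for lo,hi in ((.083,.099),(.099,.15)):
  m=((Q[...,2]>lo)&(Q[...,2]<hi)).astype(np.uint8)
  k,L,st,ce=cv2.connectedComponentsWithStats(m)
  for i in range(1,k):
    if st[i,4]>15: S=Q[L==i]; print(lo,st[i],S.mean(0),cv2.minAreaRect(S[:,:2].astype(np.float32)))
m=(Q[...,2]>.006)&(Q[...,2]<.018); S=Q[m]; print(len(S),S.mean(0),cv2.minAreaRect(S[:,:2].astype(np.float32)))
E
```

```text
top1 535 [ 0.41029027 -0.36087339  0.06519535] [ 0.30491905 -0.39036524  0.0048297 ] [ 0.46340811 -0.00896319  1.45256821]
((0.38618627190589905, -0.19785933196544647), (0.11578898876905441, 0.3946356773376465), 6.926353454589844)
0.003 38 [ 0.37080279 -0.35975593] [ 0.46182777 -0.34347938] ((0.4164522588253021, -0.35044100880622864), (0.09132049977779388, 0.01467923540621996), 2.9227547645568848)
0.02 11 [ 0.36651889 -0.34879613] [ 0.45957838 -0.34005934] ((0.41292065382003784, -0.34346163272857666), (0.09329406172037125, 0.004748459905385971), 3.6443893909454346)
0.04 96 [ 0.34969815 -0.39036524] [ 0.46032048 -0.33882076] ((0.4048119783401489, -0.36538952589035034), (0.11008436977863312, 0.05104338005185127), 1.9534651041030884)
0.06 388 [ 0.35275898 -0.38988108] [ 0.46340811 -0.34150689] ((0.40812361240386963, -0.3670349419116974), (0.11179623007774353, 0.046771708875894547), 3.41145396232605)
scene1 805 [ 0.42868288 -0.36283465  0.05213118] [ 0.35163651 -0.47119378  0.0034092 ] [1.13700917 0.58895505 1.17176374]
((0.7272011041641235, 0.09229445457458496), (1.281424880027771, 0.12
[... 1350 characters left out ...]
6593, 0.059335872530937195), 9.515164375305176)
0.083 [39 55  7 14 31] [0.55130991 0.10381557 0.08511886] ((0.5519062280654907, 0.10086676478385925), (0.041923247277736664, 0.019412431865930557), 1.592401385307312)
0.099 [76 22 30  9 94] [ 0.66538632 -0.05395397  0.10322632] ((0.6662260293960571, -0.05447441712021828), (0.012757213786244392, 0.0935150608420372), 10.829914093017578)
0.099 [ 21  31  30   8 105] [0.63502364 0.12225652 0.10344851] ((0.6350269317626953, 0.12226123362779617), (0.012471051886677742, 0.09338154643774033), 10.417998313903809)
3706 [0.61015324 0.01661092 0.01247383] ((0.6393635869026184, 0.0389910489320755), (0.28694948554039, 0.42533373832702637), 0.7057113647460938)
```

```bash
cat >> h.py <<'E'
from scipy.spatial.transform import Rotation as Rn
def pose(s=None):
    s=s or observe(); q=s['tcp_rot']; return np.array(s['eef_pos']),Rn.from_quat(np.r_[q[1:],q[0]])
def tool_R(yaw,flip=1):
    # jaws along world dir (-sin yaw, cos yaw)*flip ; y down
    z=flip*np.array([-np.sin(yaw),np.cos(yaw),0]); y=np.array([0,0,-1.]); x=np.cross(y,z)
    return Rn.from_matrix(np.stack([x,y,z],1))
def cmd(p,R,ref=None):
    p0,R0=ref or pose(); print('lin',(R0.inv().apply(p-p0)/.3).round(4),'rot',((R0.inv()*R).as_rotvec()/(2*np.pi)).round(4))
E
python3 - <<'E'
from h import *
p,R=pose(); print(p,R.as_matrix().round(3)); c=pickle.load(open('wrist1.pkl','rb'))
Rc=np.array(c['R']); C=-Rc.T@np.array(c['t']); print('cam in tool',R.inv().apply(C-p),'optical axis',R.inv().apply(Rc[2]),R.inv().apply(Rc[0]),c['fx'])
for f in(1,-1):
  T=tool_R(0.0,f); print(f); cmd(np.array([.41,-.36,.25]),T)
E
```

```text
[ 0.27228712 -0.56253887  0.23132456] [[ 0.9    0.    -0.436]
 [ 0.436 -0.     0.9  ]
 [ 0.    -1.    -0.   ]]
cam in tool [-6.76480529e-02 -1.42094541e-01  9.64547039e-05] optical axis [2.66918692e-01 9.63718927e-01 4.91627489e-04] [ 1.36484628e-04 -5.47937469e-04  9.99999841e-01] 278.2872886566662
1
lin [ 0.7073 -0.0622  0.4077] rot [0.     0.0717 0.    ]
-1
lin [ 0.7073 -0.0622  0.4077] rot [ 0.     -0.4283 -0.    ]
```

```bash
python3 - <<'E'
from h import *
cmd(np.array([.36,-.36,.25]),tool_R(0.0))
E
```

```text
lin [ 0.5573 -0.0622  0.4803] rot [0.     0.0717 0.    ]
```

Call:
{"api": "arm_command", "payload": {"series": [{"linear": [0.557, -0.062, 0.48], "delta_rot": [0, 0.0717, 0], "fingers": 0}, {"linear": [0.557, -0.062, 0.48], "delta_rot": [0, 0.0717, 0], "fingers": 0}, {"linear": [0.557, -0.062, 0.48], "delta_rot": [0, 0.0717, 0], "fingers": 0}, {"linear": [0.557, -0.062, 0.48], "delta_rot": [0, 0.0717, 0], "fingers": 0}, {"linear": [0.557, -0.062, 0.48], "delta_rot": [0, 0.0717, 0], "fingers": 0}, {"linear": [0.557, -0.062, 0.48], "delta_rot": [0, 0.0717, 0], "fingers": 0}], "newtons": 40}}

```text
clock: 1.35
eef_pos: [0.3601, -0.3603, 0.2501]
tcp_rot: [-0.707, 0.707, 0.0, -0.0]
force: [1.0, -0.5, -0.1]
finger_gap: 0.0855
```

```bash
python3 - <<'E'
from h import *
print(pose()[0],pose()[1].as_matrix().round(3)); c=camera('wrist'); save(c,'wrist2.png'); pickle.dump(c,open('wrist2.pkl','wb'))
P=cloud(c)
for o in outline_of('hippo',c):
    m=o['region']&(c['depth']>0); S=P[m]; print(o['score'],o['bbox'],np.median(S,0),c['img'][m].mean(0))
    for lo,hi in((.003,.014),(.03,.05),(.05,.064),(.064,.09)):
        T=S[(S[:,2]>lo)&(S[:,2]<=hi)]
        if len(T)>9: print(lo,len(T),T.min(0),T.max(0),cv2.minAreaRect(T[:,:2].astype(np.float32)))
E
```

```text
[ 0.36005043 -0.3602889   0.25009033] [[ 1.     0.    -0.001]
 [ 0.001 -0.     1.   ]
 [ 0.    -1.    -0.   ]]
0.91 [295.3, 161.0, 337.7, 259.8] [ 0.4052096  -0.3665538   0.06379483] [171.9341142  118.34231332 110.84978038]
0.003 118 [ 0.36635048 -0.39421296  0.0076268 ] [ 0.40858542 -0.34162608  0.01244413] ((0.3901352286338806, -0.36834633350372314), (0.04249759763479233, 0.051120467483997345), 6.248497486114502)
0.03 98 [ 0.34555472 -0.39335797  0.03762232] [ 0.43100099 -0.34070108  0.04999732] ((0.3879917860031128, -0.3696136772632599), (0.08181487023830414, 0.05441201850771904), 4.724440574645996)
0.05 1543 [ 0.34791737 -0.39314845  0.05003635] [ 0.46725431 -0.3403977   0.06399318] ((0.4075658619403839, -0.36715325713157654), (0.11926832050085068, 0.052563149482011795), 0.7773163318634033)
0.064 1643 [ 0.35558573 -0.38629299  0.06400662] [ 0.46663283 -0.34346546  0.07459508] ((0.41114088892936707, -0.36747491359710693), (0.11006215959787369, 0.04306946322321892), 3.0611841678619385)
0.87 [164.4, 135.7, 262.8, 230.2] [ 0.36957014 -0.49259357  0.06252065] [45.84202651 90.67742625 
[... 974 characters left out ...]
 0.01159982] ((0.2683616876602173, -0.3214302957057953), (0.052015263587236404, 0.03573385998606682), 38.165313720703125)
0.03 136 [ 0.21001633 -0.36278393  0.03755401] [ 0.30755423 -0.25804844  0.04996654] ((0.261600136756897, -0.3133355975151062), (0.05401340872049332, 0.09935903549194336), 38.16215515136719)
0.05 2214 [ 0.20005404 -0.35807221  0.05005015] [ 0.30250851 -0.24506018  0.06399942] ((0.2545059323310852, -0.3043716251850128), (0.05321896821260452, 0.11926455795764923), 38.1313362121582)
0.064 2435 [ 0.20126017 -0.35251261  0.06400275] [ 0.29654813 -0.24583261  0.07474117] ((0.2532498240470886, -0.3024536967277527), (0.045325279235839844, 0.11328750848770142), 38.465450286865234)
```

View pics/wrist2.png

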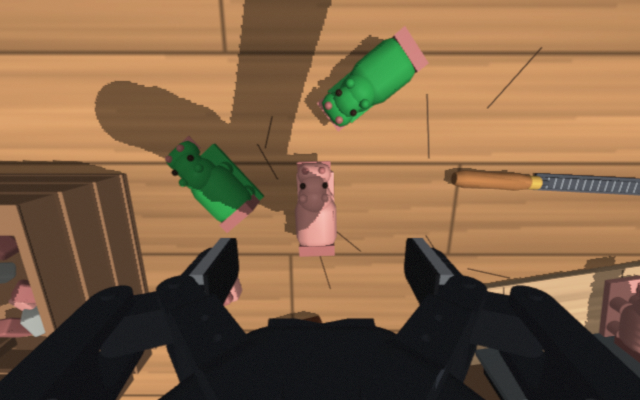

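```bash
python3 - <<'E'
from h import *
c=pickle.load(open('wrist2.pkl','rb')); P=cloud(c); I=c['img'].astype(int)
m=np.zeros((400,640),bool); m[155:262,288:345]=1
m&=(P[...,2]>.02)&(I[...,0]>I[...,1]*1.15)
L=[]
for v in range(160,258,4):
    S=P[v][m[v]]
    if len(S)>8: print(v,S[:,0].mean().round(4),S[:,1].min().round(4),S[:,1].max().round(4),S[:,2].max().round(3)); L.append((S[:,0].mean(),S[:,1].min(),S[:,1].max()))
L=np.array(L); k=(L[:,0]>.385)&(L[:,0]<.455)
for j in(1,2): print(np.polyfit(L[k,0],L[k,j],1))
print(L[k,1:].mean(0))
# rump edge
e=[]
for u in range(300,336):
    w=np.where(m[:,u])[0]; w=w[P[w,u,2]>.045]; q=P[w.max(),u]; e.append(q)
e=np.array(e); print(e[::4].round(4)); print(np.polyfit(e[3:-3,1],e[3:-3,0],1))
i=I[140:275,270:365].astype(np.uint8); cv2.imwrite('pics/crop2.png',cv2.resize(i,None,fx=4,fy=4,interpolation=cv2.INTER_CUBIC)[...,::-1])
E
```

```text
164 0.3488 -0.3895 -0.349 0.052
168 0.3521 -0.3897 -0.3489 0.062
172 0.3565 -0.389 -0.3491 0.064
176 0.3615 -0.3889 -0.3491 0.062
180 0.3657 -0.3863 -0.3516 0.067
184 0.3696 -0.3844 -0.352 0.069
188 0.3745 -0.3843 -0.3516 0.07
192 0.3802 -0.3883 -0.3491 0.07
196 0.3849 -0.3878 -0.3437 0.072
200 0.3896 -0.3919 -0.3444 0.074
204 0.3957 -0.3916 -0.3435 0.072
208 0.4013 -0.3927 -0.3408 0.07
212 0.4068 -0.3941 -0.3408 0.066
216 0.4091 -0.3928 -0.3408 0.392
220 0.4172 -0.393 -0.3408 0.068
224 0.4227 -0.3932 -0.3406 0.067
228 0.4282 -0.3936 -0.3405 0.067
232 0.4302 -0.392 -0.3405 0.392
236 0.4356 -0.3922 -0.3404 0.392
240 0.4443 -0.389 -0.3416 0.067
244 0.446 -0.3881 -0.3446 0.392
248 0.4556 -0.3875 -0.3435 0.065
252 0.4613 -0.3876 -0.3434 0.066
256 0.4672 -0.3878 -0.3694 0.064
[ 0.04969345 -0.41281776]
[ 0.0147261  -0.34777697]
[-0.39200175 -0.34160838]
[[ 0.4673 -0.3878  0.0632]
 [ 0.4672 -0.3825  0.0634]
 [ 0.4671 -0.3773  0.0637]
 [ 0.4671 -0.372   0.0636]
 [ 0.4661 -0.3668  0.0627]
 [ 0.4654 -0.3616  0.0641]
 [ 0.4654 -0.3564  0.0641]
 [ 0.4654 -0.3512  0.0641]
 [ 0.4657 -0.3459  0.0634]]
[-0.24495793  0.37115959]
```

View pics/crop2.png

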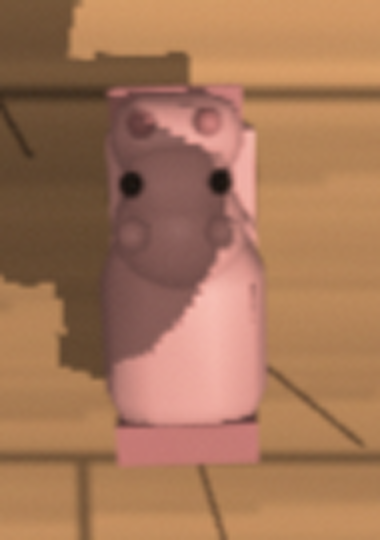

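```bash
python3 - <<'E'
from h import *
for z in(.12,.025): cmd(np.array([.4265,-.3671,z]),tool_R(0.04))
E
```

```text
lin [ 0.2231  0.4322 -0.0207] rot [-0.     -0.0065 -0.0001]
lin [ 0.2232  0.7488 -0.0207] rot [-0.     -0.0065 -0.0001]
```

Call:
{"api": "arm_command", "payload": {"series": [{"linear": [0.223, 0.15, -0.021], "delta_rot": [0, -0.0065, 0], "fingers": 0}, {"linear": [0.223, 0.3, -0.021], "delta_rot": [0, -0.0065, 0], "fingers": 0}, {"linear": [0.223, 0.42, -0.021], "delta_rot": [0, -0.0065, 0], "fingers": 0}, {"linear": [0.223, 0.52, -0.021], "delta_rot": [0, -0.0065, 0], "fingers": 0}, {"linear": [0.223, 0.6, -0.021], "delta_rot": [0, -0.0065, 0], "fingers": 0}, {"linear": [0.223, 0.68, -0.021], "delta_rot": [0, -0.0065, 0], "fingers": 0}, {"linear": [0.223, 0.74, -0.021], "delta_rot": [0, -0.0065, 0], "fingers": 0}, {"linear": [0.223, 0.748, -0.021], "delta_rot": [0, -0.0065, 0], "fingers": 0}, {"linear": [0.223, 0.748, -0.021], "delta_rot": [0, -0.0065, 0], "fingers": 0}]}}

```text
clock: 2.58
eef_pos: [0.4268, -0.3672, 0.0256]
tcp_rot: [-0.707, 0.707, 0.014, -0.014]
force: [-0.1, -0.2, -0.1]
finger_gap: 0.0857
```

```bash
python3 - <<'E'
from h import *
c=camera('wrist'); save(c,'wrist3.png'); print(pose()[0],observe()['force'])
E
```

```text
[ 0.42719114 -0.36714769  0.0260586 ] [-0.19276062  0.456654    0.10604659]
```

View pics/wrist3.png

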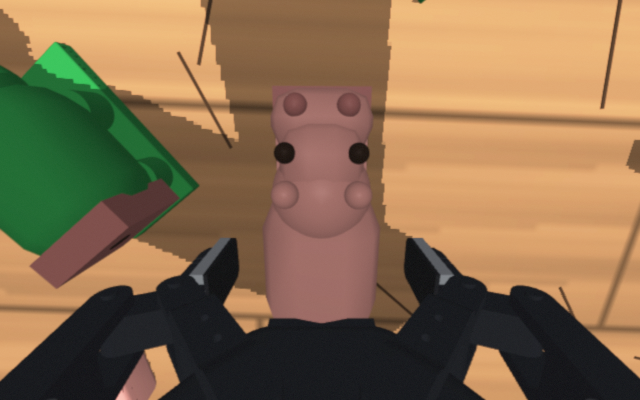

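The wrist view shows the hippo at (320,200) centred between the pads at (225,260) and (415,260), with its axis aligned. I close on it.

Call:
{"api": "arm_command", "payload": {"series": [{"linear": [0, 0, 0], "delta_rot": [0, 0, 0], "fingers": 255}, {"linear": [0, 0, 0], "delta_rot": [0, 0, 0], "fingers": 255}, {"linear": [0, 0, 0], "delta_rot": [0, 0, 0], "fingers": 255}, {"linear": [0, 0, 0], "delta_rot": [0, 0, 0], "fingers": 255}, {"linear": [0, 0, 0], "delta_rot": [0, 0, 0], "fingers": 255}, {"linear": [0, 0, 0], "delta_rot": [0, 0, 0], "fingers": 255}, {"linear": [0, 0, 0], "delta_rot": [0, 0, 0], "fingers": 255}, {"linear": [0, 0, 0], "delta_rot": [0, 0, 0], "fingers": 255}], "newtons": 80}}

```text
clock: 3.62
eef_pos: [0.4277, -0.3668, 0.0266]
tcp_rot: [-0.706, 0.707, 0.015, -0.014]
force: [-0.1, 0.4, 6.0]
finger_gap: 0.053
```

Call:
{"api": "arm_command", "payload": {"series": [{"linear": [0, -0.05, 0], "delta_rot": [0, 0, 0], "fingers": 255}, {"linear": [0, -0.2, 0], "delta_rot": [0, 0, 0], "fingers": 255}, {"linear": [0, -0.35, 0], "delta_rot": [0, 0, 0], "fingers": 255}, {"linear": [0, -0.5, 0], "delta_rot": [0, 0, 0], "fingers": 255}, {"linear": [0, -0.6, 0], "delta_rot": [0, 0, 0], "fingers": 255}, {"linear": [0, -0.6, 0], "delta_rot": [0, 0, 0], "fingers": 255}]}}

```text
clock: 4.38
eef_pos: [0.4276, -0.3665, 0.2076]
tcp_rot: [-0.706, 0.708, 0.016, -0.013]
force: [0.4, -0.9, -4.6]
finger_gap: 0.0527
```

```bash
python3 - <<'E'
from h import *
s=observe(); print(s['eef_pos'],s['force'],s['finger_gap'],pose()[1].as_matrix().round(3)); c=camera('wrist'); save(c,'wrist4.png')
c=camera('top'); save(c,'top4.png'); pickle.dump(c,open('top4.pkl','wb'))
E
```

```text
[ 0.42758121 -0.36654886  0.20763001] [ 0.41615201 -0.87875605 -4.62666139] 0.05267563698032812 [[ 0.999  0.005 -0.041]
 [ 0.041 -0.002  0.999]
 [ 0.004 -1.    -0.002]]
```

View pics/wrist4.png

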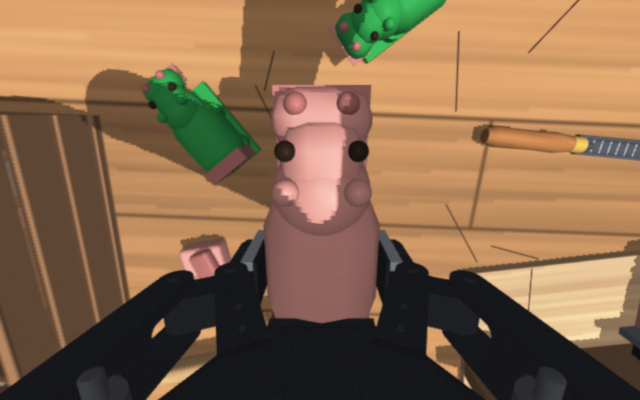

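View pics/top4.png

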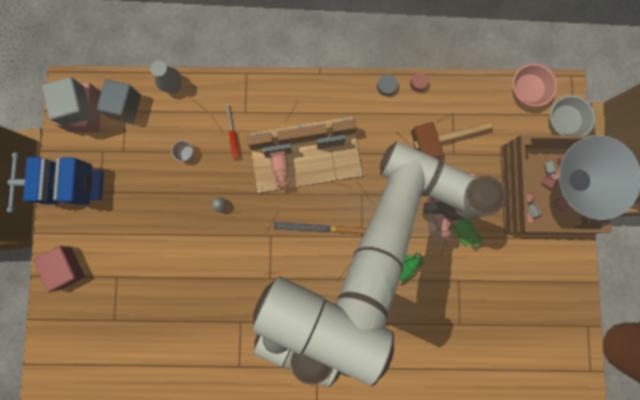

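Call:
{"api": "arm_command", "payload": {"series": [{"linear": [0.1, -0.1, 0.2], "delta_rot": [0, -0.02, 0], "fingers": 255}, {"linear": [0.23, -0.2, 0.36], "delta_rot": [0, -0.02, 0], "fingers": 255}, {"linear": [0.4, -0.3, 0.54], "delta_rot": [0, -0.02, 0], "fingers": 255}, {"linear": [0.5, -0.3, 0.7], "delta_rot": [0, -0.02, 0], "fingers": 255}, {"linear": [0.6, -0.3, 0.85], "delta_rot": [0, -0.02, 0], "fingers": 255}, {"linear": [0.7, -0.3, 1.0], "delta_rot": [0, -0.02, 0], "fingers": 255}, {"linear": [0.8, -0.3, 1.0], "delta_rot": [0, -0.02, 0], "fingers": 255}, {"linear": [0.96, -0.3, 1.0], "delta_rot": [0, -0.0214, 0], "fingers": 255}, {"linear": [0.96, -0.3, 1.0], "delta_rot": [0, -0.0214, 0], "fingers": 255}]}}

```text
clock: 5.6
eef_pos: [0.7036, -0.0537, 0.2878]
tcp_rot: [0.705, -0.704, -0.059, 0.066]
force: [-1.3, 0.4, -5.4]
finger_gap: 0.053
```

```bash
python3 - <<'E'
from h import *
p,R=pose(); print(p,R.as_matrix().round(3))
cmd(np.array([.69,.12,.30]),tool_R(.175))
E
```

```text
[ 0.70364883 -0.05368677  0.28778831] [[ 0.985 -0.01  -0.175]
 [ 0.175  0.     0.985]
 [-0.01  -1.     0.002]]
lin [ 0.0562 -0.0402  0.5781] rot [-0.0003  0.0002 -0.0016]
```

Call:
{"api": "arm_command", "payload": {"series": [{"linear": [0, 0, 0.2], "delta_rot": [0, 0, 0], "fingers": 255}, {"linear": [0, 0, 0.4], "delta_rot": [0, 0, 0], "fingers": 255}, {"linear": [0, 0, 0.58], "delta_rot": [0, 0, 0], "fingers": 255}, {"linear": [0, 0, 0.58], "delta_rot": [0, 0, 0], "fingers": 255}, {"linear": [0, 0, 0.58], "delta_rot": [0, 0, 0], "fingers": 255}, {"linear": [0, 0, 0.58], "delta_rot": [0, 0, 0], "fingers": 255}]}}

```text
clock: 6.35
eef_pos: [0.6717, 0.1151, 0.2946]
tcp_rot: [-0.704, 0.705, 0.061, -0.062]
force: [0.4, 0.2, -4.4]
finger_gap: 0.0529
```

```bash
python3 - <<'E'
from h import *
p,R=pose(); print(p,R.as_matrix().round(3))
c=camera('wrist'); save(c,'wrist5.png'); pickle.dump(c,open('wrist5.pkl','wb'))
p,R=pose(); print(p,R.as_matrix().round(4)); 
pickle.dump((p,R),open('p5.pkl','wb'))
P=cloud(c); m=(P[...,2]>.099)&(P[...,2]<.108)&(c['depth']>0); m=m.astype(np.uint8)
k,L,st,ce=cv2.connectedComponentsWithStats(m)
for i in range(1,k):
    if st[i,4]>40: S=P[L==i]; print(st[i],S.mean(0),cv2.minAreaRect(S[:,:2].astype(np.float32)))
E
```

```text
[0.67165811 0.11513689 0.29462906] [[ 0.985 -0.002 -0.173]
 [ 0.173 -0.001  0.985]
 [-0.002 -1.    -0.   ]]
[0.67181274 0.11508255 0.29488412] [[ 9.849e-01 -1.200e-03 -1.729e-01]
 [ 1.729e-01 -4.000e-04  9.849e-01]
 [-1.300e-03 -1.000e+00 -2.000e-04]]
[143 140  80  11 844] [ 0.66498581 -0.05472164  0.10150114] ((0.6649641394615173, -0.054310064762830734), (0.012093611992895603, 0.09387870132923126), 9.796476364135742)
[368 141   5  10  41] [0.6259061  0.16628128 0.10171937] ((0.6265901923179626, 0.1664295345544815), (0.010702279396355152, 0.00506218895316124), 12.404387474060059)
```

View pics/wrist5.png

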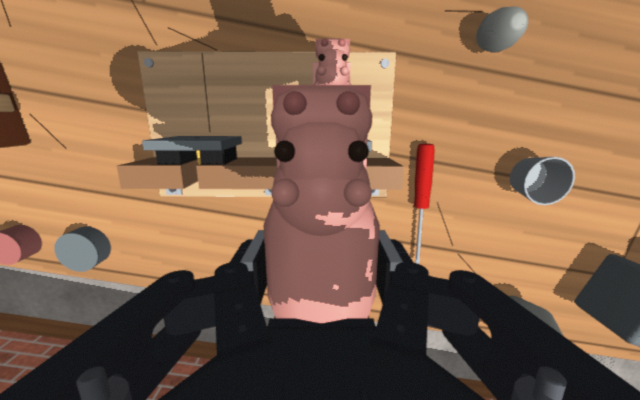

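```bash
python3 - <<'E'
from h import *
c=pickle.load(open('wrist5.pkl','rb')); p,R=pickle.load(open('p5.pkl','rb'))
P=cloud(c); T=(P-p)@R.as_matrix()
m=np.zeros((400,640),bool); m[80:318,255:390]=1; m&=(c['depth']<.23)&(c['depth']>.05)
for v in range(86,318,12):
    w=np.where(m[v])[0]; w=w[(w>262)&(w<381)]
    if len(w)>5: S=T[v,w]; print(v,w.min(),w.max(),S[:,0].mean().round(4),S[:,2].min().round(4),S[:,2].max().round(4),((S[:,2].min()+S[:,2].max())/2).round(4),'y min/max',S[:,1].min().round(4),S[:,1].max().round(4))
S=T[m]; print(S.min(0),S.max(0))
E
```

```text
86 273 371 -0.0807 -0.0205 0.0214 0.0004 y min/max -0.0161 -0.0133
98 273 370 -0.0748 -0.0206 0.0212 0.0003 y min/max -0.0368 -0.0132
110 273 370 -0.0704 -0.0192 0.0198 0.0003 y min/max -0.0362 -0.0249
122 271 372 -0.0661 -0.0208 0.0211 0.0002 y min/max -0.0352 -0.0221
134 276 367 -0.0618 -0.0185 0.019 0.0002 y min/max -0.0406 -0.0244
146 276 367 -0.0578 -0.0161 0.0167 0.0003 y min/max -0.043 -0.0385
158 277 366 -0.0536 -0.016 0.0164 0.0002 y min/max -0.0429 -0.0391
170 277 366 -0.0487 -0.0188 0.0195 0.0004 y min/max -0.0429 -0.0233
182 274 369 -0.0447 -0.0194 0.0201 0.0004 y min/max -0.0452 -0.0287
194 272 371 -0.041 -0.0178 0.0183 0.0003 y min/max -0.0478 -0.0414
206 271 372 -0.0349 -0.0224 0.0229 0.0003 y min/max -0.0456 -0.0229
218 266 377 -0.0291 -0.025 0.0255 0.0003 y min/max -0.0441 -0.0226
230 263 380 -0.0231 -0.0305 0.0307 0.0001 y min/max -0.0413 -0.0057
242 263 380 -0.018 -0.0274 0.0278 0.0002 y min/max -0.04 -0.0211
254 263 380 -0.0125 -0.0264 0.0269 0.0003 y min/max -0.0398 -0.0228
266 263 380 -0.0068 -0.0263 0.0269 0.0003 y min/max -0.0397 -0.0231
278 263 380 -0.0009 -0.0265 0.0268 0.0001 y min/max -0.0402 -0.0226
290 263 380 0.0049 -0.0262 0.0272 0.0005 y min/max -0.0396 -0.0224
302 270 373 0.0103 -0.0245 0.0249 0.0002 y min/max -0.0399 -0.0267
314 263 380 0.0154 -0.0209 0.0218 0.0005 y min/max -0.0789 -0.033
[-0.08132016 -0.08113615 -0.0327839 ] [0.02561383 0.01916745 0.03332478]
```

```bash
cat >> h.py <<'E'
YJ=.1735; S=np.array([.6595,-.0556]); ux=np.array([np.cos(YJ),np.sin(YJ)]); uy=np.array([-ux[1],ux[0]])
def tcp(back,z,rear=.0385,lat=-.0003): return np.r_[S-(rear+back)*ux+lat*uy,z]
def stat():
    s=observe(); p,R=pose(s); d=p[:2]-S; f=s['force']
    print('t',s['clock'],'rear x %.4f y %.4f z(under-board) %.4f'%(d@ux+.0385,d@uy+.0003,p[2]-.038),'F jig',(f[:2]@ux).round(2),(f[:2]@uy).round(2),f[2].round(2),'gap',s['finger_gap'].round(4)); print(R.as_matrix().round(4).tolist(),'yaw',np.arctan2(R.as_matrix()[1,0],R.as_matrix()[0,0]))
E
python3 - <<'E'
from h import *
stat()
for z in(.20,.12): cmd(tcp(.02,z),tool_R(YJ))
E
```

```text
Traceback (most recent call last):
  File "h.py", line 23, in stat
    print('t',s['clock'],'rear x %.4f y %.4f z(under-board) %.4f'%(d@ux+.0385,d@uy+.0003,p[2]-.038),'F jig',(f[:2]@ux).round(2),(f[:2]@uy).round(2),f[2].round(2),'gap',s['finger_gap'].round(4)); print(R.as_matrix().round(4).tolist(),'yaw',np.arctan2(R.as_matrix()[1,0],R.as_matrix()[0,0]))
                                                                                                                                                                        ^^^^^^^^^^^^^^^^^^^^^
AttributeError: 'float' object has no attribute 'round'
```

```bash
sed -i "s/s\['finger_gap'\].round(4)/s['finger_gap']/" h.py
python3 - <<'E'
from h import *
stat()
for z in(.20,.12): cmd(tcp(.02,z),tool_R(YJ))
E
```

```text
t 6.4 rear x 0.0801 y 0.1663 z(under-board) 0.2569 F jig 0.25 -0.67 -3.53 gap 0.05296294548630037
[[0.9849, -0.0012, -0.1729], [0.1729, -0.0004, 0.9849], [-0.0013, -1.0, -0.0002]] yaw 0.1737470566337256
lin [-0.3334  0.3168 -0.5542] rot [ 0.      0.     -0.0002]
lin [-0.333   0.5835 -0.5541] rot [ 0.      0.     -0.0002]
```

Call:
{"api": "arm_command", "payload": {"series": [{"linear": [-0.1, 0.1, -0.15], "delta_rot": [0, 0, 0], "fingers": 255}, {"linear": [-0.2, 0.2, -0.3], "delta_rot": [0, 0, 0], "fingers": 255}, {"linear": [-0.3, 0.3, -0.45], "delta_rot": [0, 0, 0], "fingers": 255}, {"linear": [-0.333, 0.32, -0.554], "delta_rot": [0, 0, 0], "fingers": 255}, {"linear": [-0.333, 0.4, -0.554], "delta_rot": [0, 0, 0], "fingers": 255}, {"linear": [-0.333, 0.5, -0.554], "delta_rot": [0, 0, 0], "fingers": 255}, {"linear": [-0.333, 0.58, -0.554], "delta_rot": [0, 0, 0], "fingers": 255}, {"linear": [-0.333, 0.583, -0.554], "delta_rot": [0, 0, 0], "fingers": 255}, {"linear": [-0.333, 0.583, -0.554], "delta_rot": [0, 0, 0], "fingers": 255}, {"linear": [-0.333, 0.583, -0.554], "delta_rot": [0, 0, 0], "fingers": 255}]}}

```text
clock: 7.65
eef_pos: [0.6035, -0.0648, 0.1222]
tcp_rot: [-0.704, 0.704, 0.063, -0.061]
force: [1.3, -0.6, -4.3]
finger_gap: 0.0531
```

```bash
python3 - <<'E'
from h import *
stat()
for z in(.06,.040): cmd(tcp(.02,z),tool_R(YJ))
E
```

```text
t 7.65 rear x -0.0182 y 0.0009 z(under-board) 0.0842 F jig 1.17 -0.78 -4.3 gap 0.053052443845343314
[[0.9846, 0.003, -0.1746], [0.1746, 0.0001, 0.9846], [0.0029, -1.0, -0.0004]] yaw 0.17549194808179283
lin [-0.0066  0.2073 -0.003 ] rot [0.0001 0.0003 0.0005]
lin [-0.0068  0.274  -0.003 ] rot [0.0001 0.0003 0.0005]
```

Call:
{"api": "arm_command", "payload": {"series": [{"linear": [-0.006, 0.1, -0.003], "delta_rot": [0, 0, 0], "fingers": 255}, {"linear": [-0.006, 0.2, -0.003], "delta_rot": [0, 0, 0], "fingers": 255}, {"linear": [-0.006, 0.24, -0.003], "delta_rot": [0, 0, 0], "fingers": 255}, {"linear": [-0.006, 0.26, -0.003], "delta_rot": [0, 0, 0], "fingers": 255}, {"linear": [-0.006, 0.265, -0.003], "delta_rot": [0, 0, 0], "fingers": 255}, {"linear": [-0.006, 0.265, -0.003], "delta_rot": [0, 0, 0], "fingers": 255}]}}

```text
clock: 8.4
eef_pos: [0.6017, -0.0657, 0.0421]
tcp_rot: [-0.704, 0.704, 0.063, -0.061]
force: [0.4, 0.5, -4.9]
finger_gap: 0.0527
```

```bash
python3 - <<'E'
from h import *
stat()
c=camera('scene'); i=c['img'][170:310,200:380]; cv2.imwrite('pics/s6.png',cv2.resize(i,None,fx=4,fy=4,interpolation=cv2.INTER_CUBIC)[...,::-1]);stat()
c=camera('wrist'); save(c,'w6.png'); pickle.dump(c,open('w6.pkl','wb')); stat()
E
```

```text
t 8.4 rear x -0.0202 y 0.0003 z(under-board) 0.0041 F jig 0.43 0.38 -4.9 gap 0.05274264354108844
[[0.9846, 0.0018, -0.1749], [0.1749, 0.0001, 0.9846], [0.0018, -1.0, -0.0002]] yaw 0.175840979638767
t 8.45 rear x -0.0202 y 0.0003 z(under-board) 0.0041 F jig -0.1 -0.33 -4.5 gap 0.05282041815104078
[[0.9846, 0.0018, -0.1749], [0.1749, 0.0001, 0.9846], [0.0018, -1.0, -0.0002]] yaw 0.1758141403864961
t 8.5 rear x -0.0203 y 0.0004 z(under-board) 0.0040 F jig 0.35 0.04 -4.28 gap 0.052725726080260715
[[0.9846, 0.0017, -0.1748], [0.1748, 0.0002, 0.9846], [0.0017, -1.0, -0.0001]] yaw 0.17574405214420027
```

View pics/s6.png

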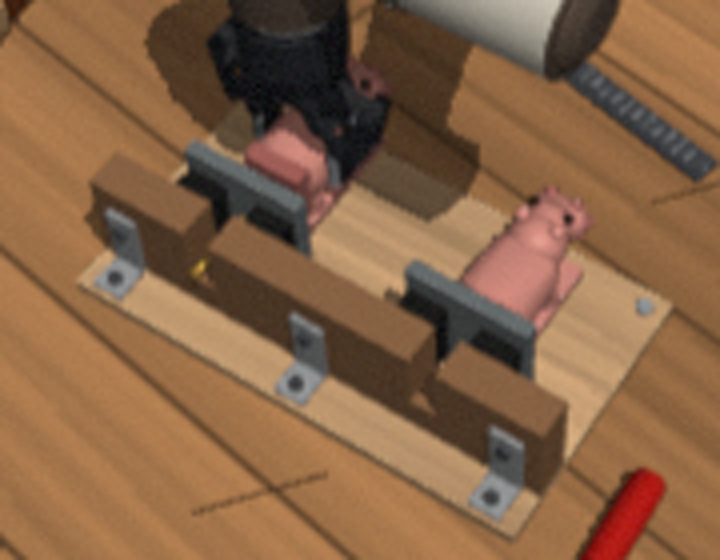

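View pics/w6.png

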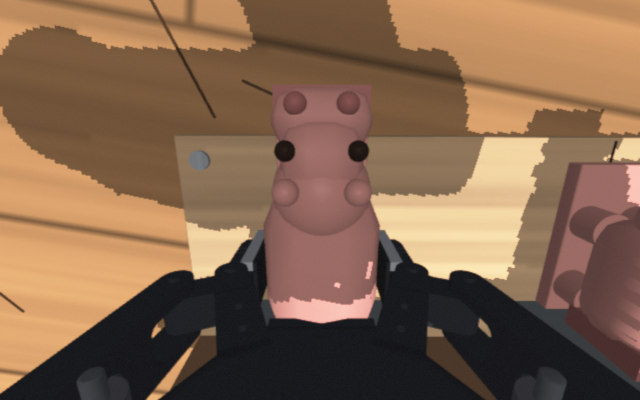

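Call:
{"api": "arm_command", "payload": {"series": [{"linear": [0, 0.006, 0], "delta_rot": [0, 0, 0], "fingers": 255}, {"linear": [0, 0.01, 0], "delta_rot": [0, 0, 0], "fingers": 255}, {"linear": [0, 0.012, 0], "delta_rot": [0, 0, 0], "fingers": 255}, {"linear": [0, 0.012, 0], "delta_rot": [0, 0, 0], "fingers": 255}]}}

```text
clock: 9.0
eef_pos: [0.6011, -0.0658, 0.0387]
tcp_rot: [-0.704, 0.704, 0.062, -0.062]
force: [-4.0, 1.0, 4.9]
finger_gap: 0.0527
```

```bash
python3 -c "
from h import *
stat()"
```

```text
t 9.0 rear x -0.0208 y 0.0004 z(under-board) 0.0007 F jig -3.77 1.72 4.95 gap 0.052731910260147986
[[0.9846, 0.0005, -0.1749], [0.1749, -0.0001, 0.9846], [0.0005, -1.0, -0.0002]] yaw 0.17584878644305957
```

Touching the board. I lift by about 0.7 mm to take the load off, then advance.

Call:
{"api": "arm_command", "payload": {"series": [{"linear": [0, -0.0025, 0], "delta_rot": [0, 0, 0], "fingers": 255}, {"linear": [0.02, -0.0025, 0], "delta_rot": [0, 0, 0], "fingers": 255}, {"linear": [0.04, -0.0025, 0], "delta_rot": [0, 0, 0], "fingers": 255}, {"linear": [0.05, -0.0025, 0], "delta_rot": [0, 0, 0], "fingers": 255}, {"linear": [0.055, -0.0025, 0], "delta_rot": [0, 0, 0], "fingers": 255}, {"linear": [0.055, -0.0025, 0], "delta_rot": [0, 0, 0], "fingers": 255}]}}

```text
clock: 9.75
eef_pos: [0.6172, -0.0633, 0.0387]
tcp_rot: [-0.704, 0.705, 0.062, -0.062]
force: [-4.5, -1.7, 4.9]
finger_gap: 0.0528
```

```bash
python3 -c "
from h import *
stat()"
```

```text
t 9.75 rear x -0.0045 y 0.0000 z(under-board) 0.0007 F jig -4.77 -0.85 4.87 gap 0.05276168438189011
[[0.9846, -0.0006, -0.1748], [0.1748, -0.0006, 0.9846], [-0.0007, -1.0, -0.0005]] yaw 0.17566263021410267
```

Call:
{"api": "arm_command", "payload": {"series": [{"linear": [0, -0.004, 0], "delta_rot": [0, 0, 0], "fingers": 255}, {"linear": [0, -0.004, 0], "delta_rot": [0, 0, 0], "fingers": 255}, {"linear": [0, -0.004, 0], "delta_rot": [0, 0, 0], "fingers": 255}]}}

```text
clock: 10.12
eef_pos: [0.6175, -0.0627, 0.0387]
tcp_rot: [0.704, -0.704, -0.062, 0.062]
force: [-0.1, 0.0, -4.2]
finger_gap: 0.0533
```

```bash
python3 -c "
from h import *
stat()"
```

```text
t 10.125 rear x -0.0041 y 0.0005 z(under-board) 0.0007 F jig -0.14 0.04 -4.2 gap 0.05332046516854711
[[0.9846, 0.0001, -0.1747], [0.1747, 0.0002, 0.9846], [0.0002, -1.0, 0.0002]] yaw 0.175620096807521
```

Call:
{"api": "arm_command", "payload": {"series": [{"linear": [0.008, 0, 0], "delta_rot": [0, 0, 0], "fingers": 255}, {"linear": [0.014, 0, 0], "delta_rot": [0, 0, 0], "fingers": 255}, {"linear": [0.018, 0, 0], "delta_rot": [0, 0, 0], "fingers": 255}, {"linear": [0.018, 0, 0], "delta_rot": [0, 0, 0], "fingers": 255}]}}

```text
clock: 10.62
eef_pos: [0.6214, -0.062, 0.039]
tcp_rot: [0.704, -0.704, -0.061, 0.063]
force: [-3.8, 0.7, -3.6]
finger_gap: 0.0526
```

```bash
python3 -c "
from h import *
stat()"
```

```text
t 10.625 rear x -0.0001 y 0.0005 z(under-board) 0.0010 F jig -3.57 1.36 -3.55 gap 0.05257882065929019
[[0.9847, -0.0026, -0.1742], [0.1742, 0.0, 0.9847], [-0.0025, -1.0, 0.0005]] yaw 0.17511926296420993
```

Call:
{"api": "arm_command", "payload": {"series": [{"linear": [0.005, 0, 0], "delta_rot": [0, 0, 0], "fingers": 255}, {"linear": [0.01, 0, 0], "delta_rot": [0, 0, 0], "fingers": 255}, {"linear": [0.01, 0, 0], "delta_rot": [0, 0, 0], "fingers": 255}, {"linear": [0.01, 0, 0], "delta_rot": [0, 0, 0], "fingers": 255}]}}

```text
clock: 11.12
eef_pos: [0.623, -0.0617, 0.039]
tcp_rot: [0.704, -0.704, -0.06, 0.064]
force: [-6.8, 0.1, -1.1]
finger_gap: 0.0531
```

```bash
python3 -c "
from h import *
stat(); camera('top'); stat(); camera('top'); stat()"
```

```text
t 11.125 rear x 0.0015 y 0.0006 z(under-board) 0.0010 F jig -6.66 1.23 -1.07 gap 0.05308640730689856
[[0.9848, -0.0055, -0.1738], [0.1738, -0.0002, 0.9848], [-0.0055, -1.0, 0.0007]] yaw 0.17470058742114958
t 11.175 rear x 0.0014 y 0.0006 z(under-board) 0.0010 F jig -7.69 1.45 -1.29 gap 0.05312574469503285
[[0.9848, -0.0055, -0.1738], [0.1738, -0.0002, 0.9848], [-0.0055, -1.0, 0.0007]] yaw 0.17468139785858663
t 11.225 rear x 0.0014 y 0.0006 z(under-board) 0.0010 F jig -7.46 2.06 -1.7 gap 0.05270322349621481
[[0.9848, -0.0055, -0.1738], [0.1738, -0.0002, 0.9848], [-0.0054, -1.0, 0.0007]] yaw 0.17470914458314493
```

Call:
{"api": "arm_command", "payload": {"series": [{"linear": [0.004, 0, 0], "delta_rot": [0, 0, 0], "fingers": 255}, {"linear": [0.009, 0, 0], "delta_rot": [0, 0, 0], "fingers": 255}, {"linear": [0.009, 0, 0], "delta_rot": [0, 0, 0], "fingers": 255}, {"linear": [0.009, 0, 0], "delta_rot": [0, 0, 0], "fingers": 255}, {"linear": [0.009, 0, 0], "delta_rot": [0, 0, 0], "fingers": 255}]}}

```text
clock: 11.85
eef_pos: [0.6242, -0.0615, 0.0389]
tcp_rot: [0.705, -0.704, -0.059, 0.065]
force: [-10.5, -0.3, 0.8]
finger_gap: 0.0529
```

```bash
python3 -c "
from h import *
for n in('scene','top','wrist'):
  stat(); c=camera(n); save(c,n+'7.png'); pickle.dump(c,open(n+'7.pkl','wb'))
stat()
b=[]
P=cloud(pickle.load(open('top7.pkl','rb')))
a=cv2.resize(pickle.load(open('scene7.pkl','rb'))['img'][170:310,200:380],(720,560),interpolation=cv2.INTER_CUBIC);cv2.imwrite('pics/s7.png',a[...,::-1])
"
```

```text
t 11.85 rear x 0.0027 y 0.0005 z(under-board) 0.0009 F jig -10.39 1.49 0.77 gap 0.052918605209156616
[[0.9848, -0.0085, -0.1734], [0.1734, -0.0005, 0.9849], [-0.0084, -1.0, 0.001]] yaw 0.1742387104823188
t 11.9 rear x 0.0027 y 0.0006 z(under-board) 0.0009 F jig -9.89 1.78 0.61 gap 0.05286131292422241
[[0.9848, -0.0085, -0.1733], [0.1733, -0.0005, 0.9849], [-0.0084, -1.0, 0.001]] yaw 0.17421213628322305
t 11.95 rear x 0.0027 y 0.0005 z(under-board) 0.0009 F jig -10.45 2.02 1.22 gap 0.052917601445493914
[[0.9848, -0.0085, -0.1733], [0.1733, -0.0005, 0.9849], [-0.0084, -1.0, 0.001]] yaw 0.1742171537073867
t 12.0 rear x 0.0027 y 0.0006 z(under-board) 0.0009 F jig -10.42 1.35 0.61 gap 0.052741493819090525
[[0.9848, -0.0085, -0.1733], [0.1733, -0.0005, 0.9849], [-0.0084, -1.0, 0.001]] yaw 0.174227622245543
```

View pics/s7.png

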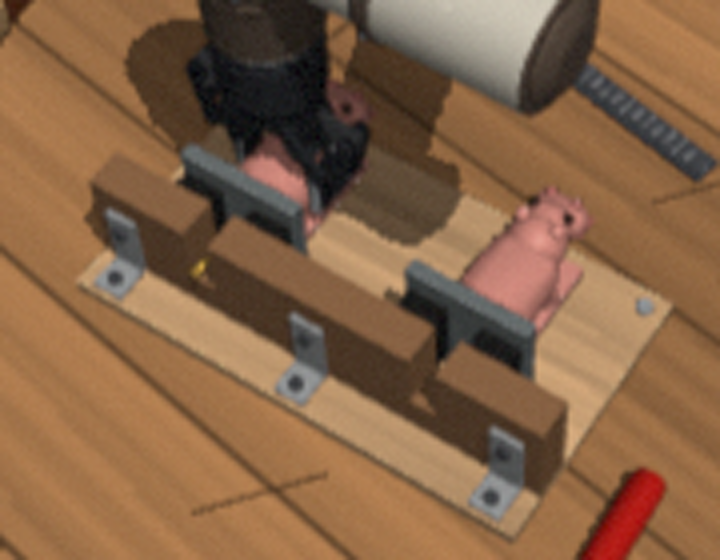

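View pics/wrist7.png

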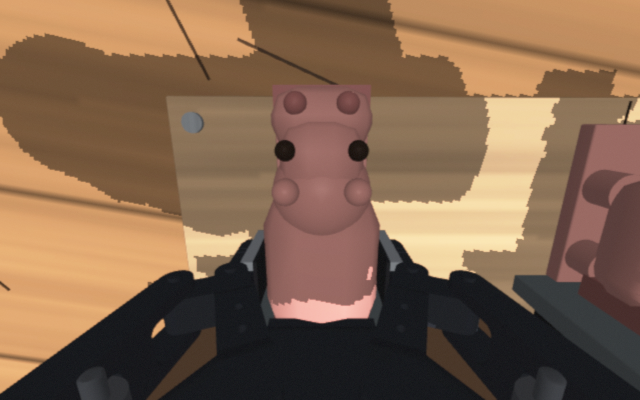

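Pressing at about 10 N. Holding for over 3 s.

Call:
{"api": "arm_command", "payload": {"series": [{"linear": [0, 0, 0], "delta_rot": [0, 0, 0], "fingers": 255}, {"linear": [0, 0, 0], "delta_rot": [0, 0, 0], "fingers": 255}, {"linear": [0, 0, 0], "delta_rot": [0, 0, 0], "fingers": 255}, {"linear": [0, 0, 0], "delta_rot": [0, 0, 0], "fingers": 255}, {"linear": [0, 0, 0], "delta_rot": [0, 0, 0], "fingers": 255}, {"linear": [0, 0, 0], "delta_rot": [0, 0, 0], "fingers": 255}, {"linear": [0, 0, 0], "delta_rot": [0, 0, 0], "fingers": 255}, {"linear": [0, 0, 0], "delta_rot": [0, 0, 0], "fingers": 255}, {"linear": [0, 0, 0], "delta_rot": [0, 0, 0], "fingers": 255}, {"linear": [0, 0, 0], "delta_rot": [0, 0, 0], "fingers": 255}]}}

```text
clock: 13.25
eef_pos: [0.6242, -0.0615, 0.0389]
tcp_rot: [0.705, -0.704, -0.059, 0.064]
force: [-9.8, -0.2, 0.8]
finger_gap: 0.0524
```

```bash
python3 - <<'E'
from h import *
stat()
b=[cloud(pickle.load(open(n,'rb'))) for n in('top1.pkl','top4.pkl')]
d=[]
for n in('scene1.pkl','scene7.pkl'):
    c=pickle.load(open(n,'rb')); P=cloud(c)
    q=P[...,:2]-S; X=q@ux; Y=q@uy
    m=(P[...,2]>.09)&(P[...,2]<.112)&(abs(Y)<.047)&(X>-.008)&(X<.03)
    print(n,'right',m.sum(),X[m].mean().round(4),Y[m].min().round(4),Y[m].max().round(4),Y[m].mean().round(4))
    m=(P[...,2]>.09)&(P[...,2]<.112)&(abs(Y-.18)<.047)&(X>-.008)&(X<.03)
    print(n,'left',m.sum(),X[m].mean().round(4))
c=pickle.load(open('wrist7.pkl','rb')); P=cloud(c); q=P[...,:2]-S; X=q@ux; Y=q@uy
m=(c['depth']>0)&(P[...,2]>.098)&(P[...,2]<.106)&(X>-.01)&(X<.03)&(Y<.3); print('wrist slab', m.sum(), X[m].min() if m.any() else'')
E
```

```text
t 13.25 rear x 0.0027 y 0.0005 z(under-board) 0.0009 F jig -9.66 1.53 0.84 gap 0.05242622961136568
[[0.9848, -0.0084, -0.1733], [0.1733, -0.0005, 0.9849], [-0.0084, -1.0, 0.001]] yaw 0.17419900154394793
scene1.pkl right 193 0.0105 -0.0458 0.0466 0.0022
scene1.pkl left 221 0.0109
scene7.pkl right 192 0.0147 -0.0466 0.047 0.0015
scene7.pkl left 221 0.0107
wrist slab 0
```

The scene depth shows the right slab pushed back 4.2 mm, which is about 10.5 N. The left slab has not moved.

Call:
{"api": "arm_command", "payload": {"series": [{"linear": [0, 0, 0], "delta_rot": [0, 0, 0], "fingers": 255}, {"linear": [0, 0, 0], "delta_rot": [0, 0, 0], "fingers": 255}, {"linear": [0, 0, 0], "delta_rot": [0, 0, 0], "fingers": 255}, {"linear": [0, 0, 0], "delta_rot": [0, 0, 0], "fingers": 255}, {"linear": [0, 0, 0], "delta_rot": [0, 0, 0], "fingers": 255}, {"linear": [0, 0, 0], "delta_rot": [0, 0, 0], "fingers": 255}, {"linear": [0, 0, 0], "delta_rot": [0, 0, 0], "fingers": 255}, {"linear": [0, 0, 0], "delta_rot": [0, 0, 0], "fingers": 255}, {"linear": [0, 0, 0], "delta_rot": [0, 0, 0], "fingers": 255}, {"linear": [0, 0, 0], "delta_rot": [0, 0, 0], "fingers": 255}]}}

```text
clock: 14.5
eef_pos: [0.6242, -0.0615, 0.0389]
tcp_rot: [0.705, -0.704, -0.059, 0.065]
force: [-9.6, -1.0, 0.3]
finger_gap: 0.0529
```

Call:
{"api": "arm_command", "payload": {"series": [{"linear": [0, 0, 0], "delta_rot": [0, 0, 0], "fingers": 255}, {"linear": [0, 0, 0], "delta_rot": [0, 0, 0], "fingers": 255}, {"linear": [0, 0, 0], "delta_rot": [0, 0, 0], "fingers": 255}, {"linear": [0, 0, 0], "delta_rot": [0, 0, 0], "fingers": 255}, {"linear": [0, 0, 0], "delta_rot": [0, 0, 0], "fingers": 255}, {"linear": [0, 0, 0], "delta_rot": [0, 0, 0], "fingers": 255}, {"linear": [0, 0, 0], "delta_rot": [0, 0, 0], "fingers": 255}, {"linear": [0, 0, 0], "delta_rot": [0, 0, 0], "fingers": 255}, {"linear": [0, 0, 0], "delta_rot": [0, 0, 0], "fingers": 255}, {"linear": [0, 0, 0], "delta_rot": [0, 0, 0], "fingers": 255}]}}

```text
clock: 15.75
eef_pos: [0.6242, -0.0615, 0.0389]
tcp_rot: [0.705, -0.704, -0.059, 0.065]
force: [-10.7, -0.5, 0.7]
finger_gap: 0.0523
```

```bash
python3 -c "
from h import *
stat(); print(hand_in())"
```

```text
t 15.75 rear x 0.0027 y 0.0005 z(under-board) 0.0009 F jig -10.65 1.31 0.71 gap 0.052333961926768355
[[0.9848, -0.0085, -0.1733], [0.1733, -0.0005, 0.9849], [-0.0084, -1.0, 0.001]] yaw 0.17421486568327063
the job is handed in; nothing more can be done
None
```

The loose pink hippo is standing on the jig board at the bare right-hand slab. I pressed it there for about 4 s, then handed in with the grip and push still on. The whole job took 15.8 s of the 54 s allowed.

**Last checks**
- **Push:** The wrist force read about 10 N throughout, between 9.7 and 10.7 N. Before the hold, the scene camera showed the slab pushed back 4.2 mm, which means about 10.5 N.
- **Position:** The hippo's rear point came out about 0.5 mm off the slab's centre line. It is within about 1 mm of the board's top.
- **Squareness:** The hippo's heading agrees with the jig's to about 0.001 rad, against a measurement uncertainty of a few thousandths. The hand tilted about 0.008 rad under the push.
- **Other slab:** The left slab, with the finished bookend on it, had not moved.

**Less certain**
- **Two readings of the slab's position differ:** The hand's position puts the slab only 2.7 mm back, not 4.2 mm. That gap is within the 2 mm calibration tolerance, and the force reading supports the larger figure.
- **Vertical load:** The hippo is also carrying about 5 N of upward load from touching the board or rubbing the slab. The true force on the slab could therefore be a couple of newtons below the wrist reading, about 8 to 10.5 N.
- **Other things on the bench:** I did not measure each one again at the end. They looked in place wherever they showed in the pictures I viewed, and there were no unexpected forces at my checks.

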